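Petri dish carriage past a spring stop

ROBOT

A 7-joint arm with a two-finger parallel gripper is mounted at the origin on a cart in front of the work surface, level with it; the furniture and walls round the work are solid. World frame = base frame: x ahead of the robot, y to its left, z up, the work surface at z = 0. Lengths are in m, angles in rad, forces in N, time in s.
With the tool pointing down it reaches from about 0.425 to 0.825 m from the base axis. Payload 3.6 kg.
Tool frame: the origin (TCP) lies at the very end of the fingers, on their centre line; the grasp point (between the pads) lies arm.pinch_z behind it (arm.pinch_z is the distance from the TCP to the grasp point, in m); z points along the fingers, y is the direction in which the jaws open and shut (so a half turn about z gives the same grasp; the last joint's range is limited). The gripper opens to 85 mm and grips with 20 to 120 N. Pads are 22 mm wide; open, the fingers measure 114 mm over their backs; the gripper's body (76 mm by 85 mm) begins 54 mm behind the grasp point. The pads swing forward as they close: fully open they stand 13 mm farther back than shut.
Start: joints at [1.204, 0.615, -0.013, 1.423, 0.008, 1.103, -0.04], TCP at [0.217, -0.613, 0.231] pointing down, gripper open.
Joint ranges: [-3.12, 3.12], [-0.3, 2.06], [-1.34, 1.32], [0.26, 2.42], [-1.36, 4.5], [0.01, 1.98], [-2.84, 2.84]. Speed limits (rad/s): [2.79, 2.79, 3.14, 3.14, 3.14, 3.14, 3.14].

INTERFACE

Orientations are given as [roll, pitch, yaw] about the fixed x, y, z axes, in that order (R = Rz(yaw) Ry(pitch) Rx(roll)).
In Python, from rig import arm, grab_frame, calibration gives the robot as it stands.
- The arm moves only by the tool step_arm, never from a script. Its argument "deltas" is one flat list of numbers, 7 for each row, row after row: the shift along the tool's x, y, z in cm, then the turn, a rotation vector about the tool's x, y, z in rad, then the opening, from 0 (shut) to 1 (fully open). In form: [x, y, z, rx, ry, rz, fingers, x, y, z, rx, ry, rz, fingers, ...]. A call has exactly 8 rows; each row shifts and turns the pose as measured when the row begins, along the tool's axes as they then stand; what a row does not reach is not made up. A row lasts 1/8 s, in which the tool goes at most 62.5 mm and 10.7 degrees, less where a joint would pass 70% of its speed; a pose out of reach is approached as far as the arm can. A call is refused whole if a number of a shift passes 6.25 or a number of a turn 0.188, either way. A call with a gripper value outside its range is refused whole. The fingers move at their own pace and stop on an object; the grip force is fixed at half the most. Time passes only in rows, so rows that do not move let the fingers close, or fill a call up. It gives the time, the measured TCP pose, the force and the opening at its end, in the units of the state.
- arm.get_state(): the state, without advancing time (a new reading comes with each control period).
- grab_frame(name): name is "side" or "top"; returns the picture (420x560x3 uint8, blue, green, red); there is no depth.
- calibration(name): a dict with "mtx" (3x3 intrinsics, pixels), "world_from_camera" (4x4, takes a point from camera to world coordinates). Camera axes: x right, y up, looking along -z (the intrinsics and any distortion apply to the point x, -y, -z); pixel columns grow to the right and rows downward; lengths in m; the calibration is good to about 2 mm. A picture is of the moment at which its call begins. calibration takes no time and is no camera call.
- arm.job_done(): hands the job in, once; it reports no verdict.
The state is a dict: "clock": time; "joint_pos": joint angles; "dq": joint speeds; "tau": joint torques, N m; "eef_pos": TCP position; "tcp_rot": TCP orientation; "contact_force": force on the tool from outside, world axes, zero at the start; "ft_torque": the same for the moment, N m; "width": finger opening in m.
Only numpy, scipy, OpenCV 4.12 (cv2) and the standard library are available. Lean on these libraries where they do the work, as an engineer would, in place of code of your own. Each camera call takes 0.05 s, during which the arm holds its last target.

TASK

Bring the carriage with the petri dish over the round light panel: press the long spring bar beside the track down with the fingertips and, while keeping it down, push the carriage by its tab along the track, past the stop pin, all the way to the end block at the far left. Then let go, so that the bar springs back up behind the carriage. Only press and push: pick nothing up, keep the dish lying in its carriage and leave the other things on the bench undisturbed.

Things in the scene. Friction and masses are not known exactly. Their poses are not given: they have to be found in the camera images.
- track: Grey base plate 184 x 322 x 8 mm, fixed, with two rods along its y between end blocks 54 mm high. Origin: on the bench (z 0) below the line of the stop pin. +y: the way the carriage must go (to the robot's left, within 0.3 rad), +x away from the robot, z up. It spans x -118 to 66, y -180 to 141 mm; light panel (80 mm disc) at x 5, y 70. Positions below are in this frame.
- stop_bar (a joint): Spring bar and its pin, one part. m: 0 = up, 0.015 = fully down (hard stop). Bar on the robot's side: x -103 to -67, y -180 to 81 mm, flat top at z 55 mm when up. Takes 3 N at the top, 5 N at the bottom; springs up when let go. The carriage is blocked unless the bar is down over 9.5 mm (aim at 12). Let go under the carriage, the pin springs up into its hollow and traps it.
- carriage (a joint): Carriage position along +y in m: its centre is at y = value - 0.115. Starts at 0 (right end); at 0.059 its nose meets the raised pin; above 0.171 its tail has passed the pin; 0.187 = left end stop. Slides with about 1.2 N of friction and stays where left. Aluminium deck 100 x 100 mm, x -45 to 55, top at z 59 mm, with a block under each end and a hollow between.
- tab_back (a point): Centre of the working part of the pusher tab's right-hand (-y) face: x -85 mm (over the bar's centre line), 4 mm to -y of the carriage's centre, z 73 mm. The tab is an upright steel plate that sticks out of the carriage's middle toward the robot, over the bar: 8 mm thick along y, x -104 to -44, z 61 to 85 mm. Push this face toward +y.
- bar_top (a point): Point on the bar's top surface, on its centre line, level with the stop pin (x -85, y 0, z 55 mm when up); moves down with the bar. The pin itself, 12 mm thick, stands at x -40, y 0 under the path of the carriage.
- nest (a point): Centre of the deck's top surface in the carriage, where the dish lies (four 7 mm posts round it).
- dish: Flat round petri dish with lid, 84 mm across and 15 mm high, lying loose on the carriage. Origin: centre of its underside. It must only ride along.
- spare_dish: Bystander: a second petri dish, 84 x 15 mm, on the bench in front of the track. Origin: centre of its underside.
- ball_pen: Bystander: black pen, 145 mm long along its y, 9 mm high, on the bench along the front of the base. Origin: centre of its underside.
- lab_timer: Bystander: small bench timer, 36 x 68 x 64 mm. Origin: centre of its underside.
- cup: Bystander: specimen cup with screw lid, 65 mm across, 67 mm high, near the left end of the track. Origin: centre of its underside.
- culture_bottle: Bystander: glass culture bottle, 34 mm across, 117 mm high, at the right. Origin: centre of its underside.
- marker: Bystander: marker pen, 135 mm long along its y, 16 mm high. Origin: centre of its underside.
Not all that is in view belongs to the job. What is meant by the dish is not pink, and is the larger of those in its own colour.

How it is judged:
By the outcome, as a careful person would: the job done as asked, in the order asked, and still so for the second after the job is handed in, with the robot touching nothing.
It also fails if it takes over 38 s, if anything falls off the work surface, if the arm or the gripper's body presses on something with over 40 N, if the wrist force passes 120 N, or if a joint passes its speed limit or range.

## Working session

There is one attempt and no reset: what is moved stays moved. The work goes in short steps, Python scripts to look and compute and a tool call to move; the robot and the scene stay as the last step left them, time stands still between calls to the robot, and variables do not carry over. Pictures are saved under pics/ and viewed, and the job is handed in when it is done.

Besides the shell and the picture viewer there is one more tool, called after "Call:" as name(argument=value, ...) on one line, values as JSON. step_arm: Moves the arm, as the interface text tells. Its arguments: {"type":"object","properties":{"deltas":{"type":"array"}},"required":["deltas"]}

```bash
mkdir -p pics; ls
python3 - <<'E'
from rig import arm, grab_frame, calibration
import cv2
for n in("side","top"):
    f=grab_frame(n); cv2.imwrite(f"pics/{n}0.png",f)
    c=calibration(n); print(n,{k:(v.round(4).tolist() if hasattr(v,'round') else v) for k,v in c.items()})
print(arm.get_state(), arm.pinch_z)
E
```

```text
pics
side {'mtx': [[425.7809, 0.0, 288.9827], [0.0, 425.7809, 212.6246], [0.0, 0.0, 1.0]], 'world_from_camera': [[-0.8823, 0.2047, -0.4239, 0.0693], [-0.4703, -0.3483, 0.8109, 0.808], [0.0183, 0.9148, 0.4036, 0.4828], [0.0, 0.0, 0.0, 1.0]]}
top {'mtx': [[431.6643, 0.0, 283.9885], [0.0, 431.6643, 207.6979], [0.0, 0.0, 1.0]], 'world_from_camera': [[-0.0065, 0.998, -0.0626, 0.4292], [-0.9997, -0.0078, -0.0219, -0.0284], [-0.0223, 0.0624, 0.9978, 1.0597], [0.0, 0.0, 0.0, 1.0]]}
{'clock': 0.1, 'joint_pos': array([ 1.20449775,  0.61581454, -0.01264292,  1.42477063,  0.00807598,
        1.10342099, -0.0403915 ]), 'dq': array([ 1.27373963e-03, -1.18872356e-03,  1.15590478e-03, -2.60658335e-03,
       -5.97791200e-05, -9.28368572e-05, -7.10108320e-05]), 'tau': array([ 1.20104291e-03, -4.70385110e+01,  2.60210540e-01, -1.71571559e+01,
        1.01250596e-02,  5.81765504e-03, -2.21657905e-05]), 'eef_pos': array([ 0.21643737, -0.61215615,  0.23024849]), 'tcp_rot': array([-3.13922819e+00, -6.01774848e-06,  3.39883509e-01]), 'contact_force': array([-0.89558593,  0.8755382 , -0.66635715]), 'ft_torque': array([-0.02611278,  0.01362581, -0.07193491]), 'width': 0.08523582166335202} 0.0187
```

View pics/side0.png

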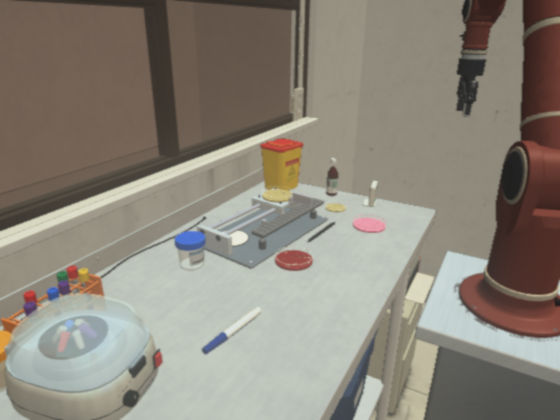

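View pics/top0.png

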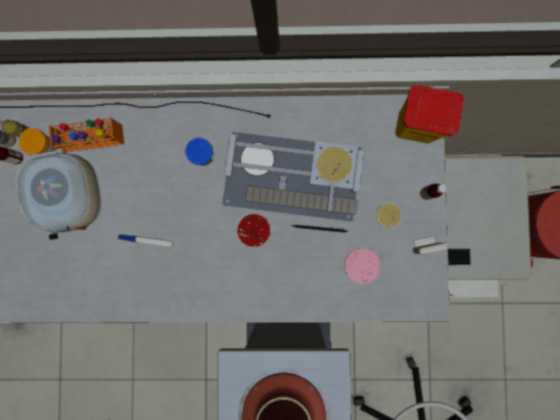

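Run:
```python
import cv2
f=cv2.imread("pics/top0.png"); cv2.imwrite("pics/top0c.png",cv2.resize(f[120:290,210:410],None,fx=4,fy=4,interpolation=cv2.INTER_CUBIC)[:600,:800])
f=cv2.imread("pics/side0.png"); cv2.imwrite("pics/side0c.png",cv2.resize(f[165:275,190:350],None,fx=5,fy=5,interpolation=cv2.INTER_CUBIC))
```

```text
(no output)
```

View pics/top0c.png

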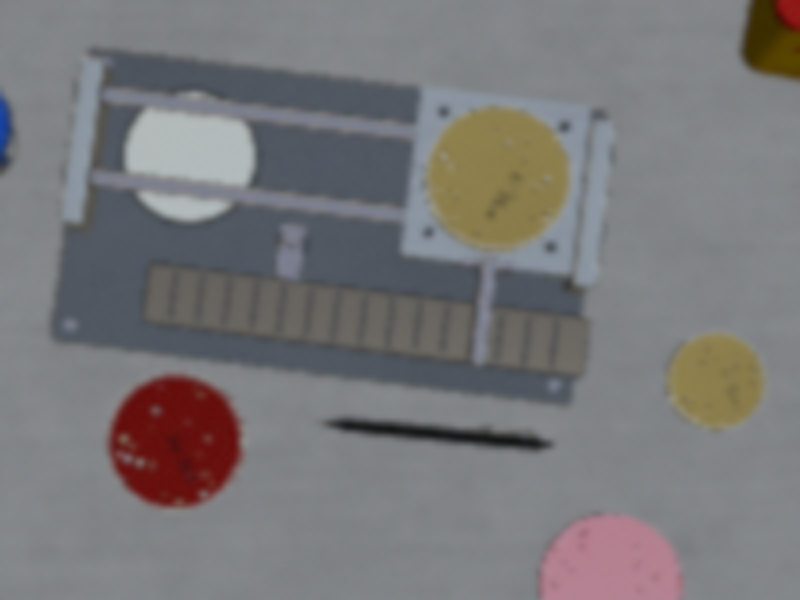

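View pics/side0c.png

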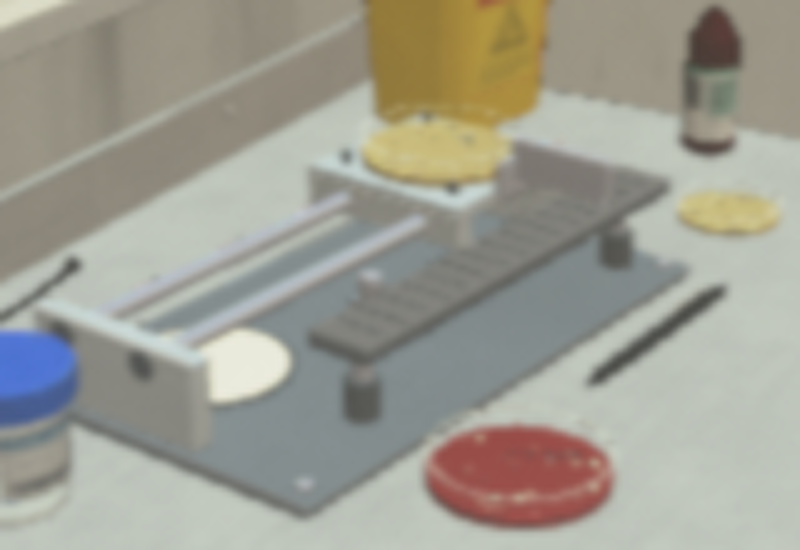

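```bash
cat > h.py <<'E'
import numpy as np
from rig import calibration
def proj(name,P):
    c=calibration(name);T=np.linalg.inv(np.array(c["world_from_camera"]));K=np.array(c["mtx"])
    p=(T[:3,:3]@np.asarray(P,float).T).T+T[:3,3]; p=p*[1,-1,-1]
    q=(K@p.T).T; return q[:,:2]/q[:,2:]
def tw(pose,L):
    x,y,a=pose;L=np.asarray(L,float);c,s=np.cos(a),np.sin(a)
    return np.c_[x+c*L[:,0]-s*L[:,1],y+s*L[:,0]+c*L[:,1],L[:,2]]
E
python3 - <<'E'
from h import *
from scipy.optimize import least_squares
# local mm, crop pixel
top=[((66,141,8),(90,48)),((-118,141,8),(53,340)),((-118,-180,8),(570,405)),
 ((-67,81,55),(150,264)),((-103,81,55),(143,322)),((-67,-180,55),(590,318)),((-103,-180,55),(582,376)),
 ((5,70,9),(190,157)),((-45,-65,59),(401,253)),((55,-65,59),(420,86)),((-104,-119,85),(474,364)),((-104,-111,85),(485,364))]
side=[((-118,141,8),(303,512)),((-118,-180,8),(688,268)),((-67,81,55),(312,328)),((-103,81,55),(368,355)),((-103,-180,55),(668,184))]
Lt=np.array([a for a,_ in top])/1e3;Ut=(np.array([b for _,b in top])+.5)/4-.5+[210,120]
Ls=np.array([a for a,_ in side])/1e3;Us=(np.array([b for _,b in side])+.5)/5-.5+[190,165]
for use in("top","side","both"):
    def r(p):
        o=[]
        if use!="side":o.append((proj("top",tw(p,Lt))-Ut).ravel())
        if use!="top":o.append((proj("side",tw(p,Ls))-Us).ravel())
        return np.concatenate(o)
    s=least_squares(r,[0.55,0,0],loss="soft_l1");print(use,s.x.round(4),r(s.x).reshape(-1,2).round(1).tolist())
    p=s.x; print(tw(p,[[-.085,-.119,.073],[-.085,0,.055],[-.085,.05,.055],[-.085,.068,.055]]).round(4).tolist())
E
```

```text
top [ 0.6017 -0.0085 -0.1316] [[-0.3, -0.3], [-0.9, 0.3], [0.4, 0.3], [-0.3, -0.5], [-0.6, 0.2], [0.6, -0.3], [0.9, 0.5], [-0.1, 0.0], [-0.0, 0.4], [0.4, -0.0], [2.8, -0.0], [-3.5, -0.5]]
[[0.5018, -0.1153, 0.073], [0.5175, 0.0026, 0.055], [0.524, 0.0522, 0.055], [0.5264, 0.07, 0.055]]
side [ 0.6018 -0.005  -0.1256] [[0.8, 0.2], [0.3, -0.5], [-1.7, 0.9], [-0.4, -0.2], [0.4, -1.1]]
[[0.5026, -0.1124, 0.073], [0.5175, 0.0057, 0.055], [0.5237, 0.0553, 0.055], [0.526, 0.0732, 0.055]]
both [ 0.6019 -0.0081 -0.1317] [[-0.4, -0.4], [-1.1, 0.2], [0.2, 0.2], [-0.5, -0.6], [-0.8, 0.1], [0.5, -0.4], [0.7, 0.4], [-0.3, -0.0], [-0.2, 0.3], [0.2, -0.1], [2.6, -0.1], [-3.7, -0.5], [1.0, -0.5], [1.0, -0.7], [-1.2, 0.3], [-0.0, -0.7], [1.1, -1.3]]
[[0.502, -0.1149, 0.073], [0.5176, 0.003, 0.055], [0.5242, 0.0526, 0.055], [0.5265, 0.0704, 0.055]]
```

```bash
cat >> h.py <<'E'
from scipy.spatial.transform import Rotation as R
POSE=(0.6018,-0.008,-0.131)
def plan(target_local,n=8,yaw=np.pi/2-0.131):
    from rig import arm
    s=arm.get_state();p=np.array(s["eef_pos"]);r0=R.from_euler("xyz",s["tcp_rot"])
    r1=R.from_euler("xyz",[np.pi,0,yaw]);g=tw(POSE,[target_local])[0]
    rv=(r0.inv()*r1).as_rotvec()
    rows=[]
    for i in range(n):
        ri=r0*R.from_rotvec(rv*i/n)
        rows.append(np.r_[ri.inv().apply((g-p)/n)*100,rv/n].round(3).tolist())
    print("goal",g.round(4));[print(x) for x in rows]
def st():
    from rig import arm
    s=arm.get_state();p=s["eef_pos"];a=POSE[2];d=p-[POSE[0],POSE[1],0]
    c,q=np.cos(a),np.sin(a)
    f=s["contact_force"]
    print("t",s["clock"],"local mm",(1e3*np.array([c*d[0]+q*d[1],-q*d[0]+c*d[1],d[2]])).round(1),"rpy",np.round(s["tcp_rot"],3),
     "F local",np.round([c*f[0]+q*f[1],-q*f[0]+c*f[1],f[2]],1),"w",round(s["width"],4))
E
python3 - <<'E'
from h import *
st();plan([-.085,-.15,.2],12)
E
```

```text
t 0.1 local mm [-303.1 -649.3  230.2] rpy [-3.139 -0.     0.34 ] F local [-1.   0.8 -0.7] w 0.0852
goal [ 0.4979 -0.1456  0.2   ]
[3.508, -2.883, 0.259, -0.0, -0.0, -0.092]
[3.757, -2.55, 0.258, -0.0, -0.0, -0.092]
[3.975, -2.195, 0.257, -0.0, -0.0, -0.092]
[4.159, -1.822, 0.256, -0.0, -0.0, -0.092]
[4.308, -1.434, 0.256, -0.0, -0.0, -0.092]
[4.421, -1.034, 0.255, -0.0, -0.0, -0.092]
[4.497, -0.625, 0.254, -0.0, -0.0, -0.092]
[4.536, -0.21, 0.254, -0.0, -0.0, -0.092]
[4.536, 0.206, 0.253, -0.0, -0.0, -0.092]
[4.498, 0.62, 0.253, -0.0, -0.0, -0.092]
[4.423, 1.029, 0.253, -0.0, -0.0, -0.092]
[4.31, 1.429, 0.252, -0.0, -0.0, -0.092]
```

Call:
step_arm(deltas=[3.5, -2.9, 0.2, 0, 0, -0.09, 0, 3.75, -2.55, 0.2, 0, 0, -0.09, 0, 4.0, -2.2, 0.2, 0, 0, -0.09, 0, 4.15, -1.8, 0.2, 0, 0, -0.09, 0, 4.3, -1.4, 0.2, 0, 0, -0.09, 0, 4.4, -1.0, 0.2, 0, 0, -0.09, 0, 4.5, -0.6, 0.2, 0, 0, -0.09, 0, 4.5, -0.2, 0.2, 0, 0, -0.09, 0])

```text
clock: 1.1
eef_pos: [0.4045, -0.295, 0.2099]
tcp_rot: [-3.133, -0.001, 1.074]
contact_force: [0.1, -0.6, -0.2]
width: -0.0001
```

Run:
```python
from h import *
st();plan([-.085,-.15,.15],8)
```

```text
t 1.1 local mm [-158.1 -310.3  209.9] rpy [-3.133e+00 -1.000e-03  1.074e+00] F local [ 0.2 -0.6 -0.2] w -0.0001
goal [ 0.4979 -0.1456  0.15  ]
[2.197, 0.143, 0.75, -0.001, -0.0, -0.046]
[2.188, 0.243, 0.749, -0.001, -0.0, -0.046]
[2.175, 0.342, 0.749, -0.001, -0.0, -0.046]
[2.158, 0.44, 0.749, -0.001, -0.0, -0.046]
[2.136, 0.537, 0.748, -0.001, -0.0, -0.046]
[2.109, 0.634, 0.748, -0.001, -0.0, -0.046]
[2.078, 0.728, 0.748, -0.001, -0.0, -0.046]
[2.043, 0.822, 0.749, -0.001, -0.0, -0.046]
```

Call:
step_arm(deltas=[2.2, 0.15, 0.75, 0, 0, -0.046, 0, 2.2, 0.25, 0.75, 0, 0, -0.046, 0, 2.2, 0.35, 0.75, 0, 0, -0.046, 0, 2.15, 0.45, 0.75, 0, 0, -0.046, 0, 2.15, 0.55, 0.75, 0, 0, -0.046, 0, 2.1, 0.65, 0.75, 0, 0, -0.046, 0, 2.1, 0.75, 0.75, 0, 0, -0.046, 0, 2.05, 0.8, 0.75, 0, 0, -0.046, 0])

```text
clock: 2.1
eef_pos: [0.4986, -0.143, 0.1436]
tcp_rot: [-3.129, -0.0, 1.451]
contact_force: [-0.5, 1.0, 0.2]
width: -0.0003
```

Run:
```python
from h import *
st();plan([-.085,-.15,.065],8)
from rig import grab_frame
import cv2
f=grab_frame("top"); cv2.imwrite("pics/top1c.png",cv2.resize(f[120:270,210:410],None,fx=4,fy=4,interpolation=cv2.INTER_CUBIC))
f=grab_frame("side"); cv2.imwrite("pics/side1c.png",cv2.resize(f[145:265,190:350],None,fx=5,fy=5,interpolation=cv2.INTER_CUBIC))
```

```text
t 2.1 local mm [ -84.7 -147.3  143.6] rpy [-3.129 -0.     1.451] F local [-0.6  0.9  0.2] w -0.0003
goal [ 0.4979 -0.1456  0.065 ]
[-0.034, 0.008, 0.982, -0.002, -0.0, 0.001]
[-0.034, 0.007, 0.982, -0.002, -0.0, 0.001]
[-0.034, 0.005, 0.982, -0.002, -0.0, 0.001]
[-0.034, 0.004, 0.982, -0.002, -0.0, 0.001]
[-0.034, 0.002, 0.982, -0.002, -0.0, 0.001]
[-0.034, 0.001, 0.982, -0.002, -0.0, 0.001]
[-0.034, -0.001, 0.982, -0.002, -0.0, 0.001]
[-0.034, -0.003, 0.982, -0.002, -0.0, 0.001]
```

View pics/top1c.png

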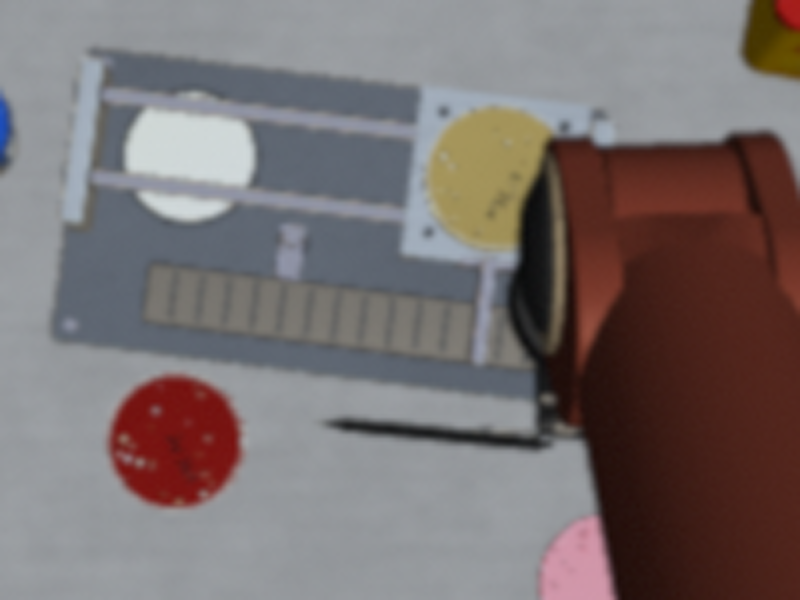

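View pics/side1c.png

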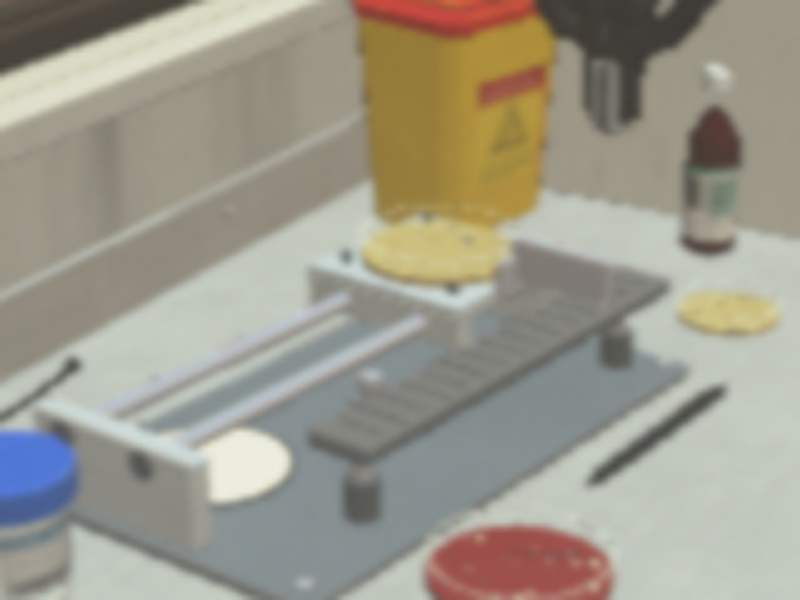

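Call:
step_arm(deltas=[-0.05, 0, 1.5, -0.002, 0, 0, 0, -0.05, 0, 1.5, -0.002, 0, 0, 0, -0.05, 0, 1.5, -0.002, 0, 0, 0, -0.05, 0, 1.2, -0.002, 0, 0, 0, -0.05, 0, 0.9, -0.002, 0, 0, 0, 0, 0, 0.7, -0.002, 0, 0, 0, 0, 0, 0.5, 0, 0, 0, 0, 0, 0, 0.3, 0, 0, 0, 0])

```text
clock: 3.2
eef_pos: [0.4968, -0.1506, 0.0597]
tcp_rot: [-3.141, 0.004, 1.444]
contact_force: [0.3, -0.2, -0.1]
width: -0.0001
```

Run:
```python
from h import *
st()
```

```text
t 3.2 local mm [ -85.5 -155.1   59.7] rpy [-3.141  0.004  1.444] F local [ 0.3 -0.2 -0.1] w -0.0001
```

Call:
step_arm(deltas=[0, 0, 0.25, 0, 0, 0, 0, 0, 0, 0.25, 0, 0, 0, 0, 0, 0, 0.25, 0, 0, 0, 0, 0, 0, 0.25, 0, 0, 0, 0, 0, 0, 0.2, 0, 0, 0, 0, 0, 0, 0.2, 0, 0, 0, 0, 0, 0, 0.1, 0, 0, 0, 0, 0, 0, 0, 0, 0, 0, 0])

```text
clock: 4.2
eef_pos: [0.4972, -0.1505, 0.0453]
tcp_rot: [3.141, 0.004, 1.444]
contact_force: [-1.6, 0.6, 3.6]
width: -0.0
```

Run:
```python
from h import *
st()
```

```text
t 4.2 local mm [ -85.1 -155.    45.3] rpy [3.141 0.004 1.444] F local [-1.6  0.4  3.6] w -0.0
```

Call:
step_arm(deltas=[0, 0, 0.15, 0, 0, 0, 0, 0, 0, 0.15, 0, 0, 0, 0, 0, 0, 0.05, 0, 0, 0, 0, 0.4, 0, 0, 0, 0, 0, 0, 0.4, 0, 0, 0, 0, 0, 0, 0.4, 0, 0, 0, 0, 0, 0, 0.4, 0, 0, 0, 0, 0, 0, 0.4, 0, 0, 0, 0, 0, 0])

```text
clock: 5.2
eef_pos: [0.5009, -0.1345, 0.0421]
tcp_rot: [3.137, 0.01, 1.44]
contact_force: [-0.2, -4.3, 5.2]
width: 0.0003
```

Run:
```python
from h import *
st()
from rig import grab_frame
import cv2
f=grab_frame("side"); cv2.imwrite("pics/side2c.png",cv2.resize(f[145:265,190:350],None,fx=5,fy=5,interpolation=cv2.INTER_CUBIC))
```

```text
t 5.2 local mm [ -83.6 -138.6   42.1] rpy [3.137 0.01  1.44 ] F local [ 0.4 -4.3  5.2] w 0.0003
```

View pics/side2c.png

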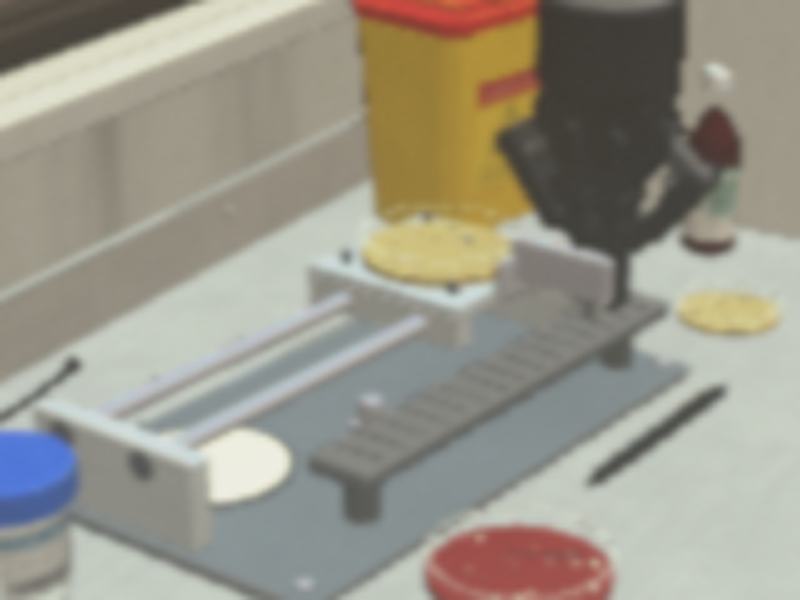

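Call:
step_arm(deltas=[0.5, -0.03, 0, 0, 0, 0, 0, 0.5, -0.03, 0, 0, 0, 0, 0, 0.5, -0.03, 0, 0, 0, 0, 0, 0.5, -0.03, 0, 0, 0, 0, 0, 0.5, -0.03, 0, 0, 0, 0, 0, 0.5, -0.03, 0, 0, 0, 0, 0, 0.5, 0, 0, 0, 0, 0, 0, 0.5, 0, 0, 0, 0, 0, 0])

```text
clock: 6.25
eef_pos: [0.5054, -0.093, 0.0421]
tcp_rot: [3.135, 0.012, 1.439]
contact_force: [-0.5, -4.8, 4.9]
width: -0.0002
```

Run:
```python
from h import *
st();plan([-.085,-.0500,.042],8)
```

```text
t 6.25 local mm [-84.5 -96.8  42.1] rpy [3.135 0.012 1.439] F local [ 0.1 -4.8  4.9] w -0.0002
goal [ 0.511  -0.0465  0.042 ]
[0.586, -0.007, -0.006, 0.001, 0.001, -0.0]
[0.586, -0.007, -0.005, 0.001, 0.001, -0.0]
[0.586, -0.007, -0.004, 0.001, 0.001, -0.0]
[0.586, -0.007, -0.003, 0.001, 0.001, -0.0]
[0.586, -0.007, -0.003, 0.001, 0.001, -0.0]
[0.586, -0.007, -0.002, 0.001, 0.001, -0.0]
[0.586, -0.007, -0.001, 0.001, 0.001, -0.0]
[0.586, -0.007, 0.0, 0.001, 0.001, -0.0]
```

Call:
step_arm(deltas=[0.6, 0, 0, 0.001, 0.002, 0, 0, 0.6, 0, 0, 0.001, 0.002, 0, 0, 0.6, 0, 0, 0.001, 0.002, 0, 0, 0.6, 0, 0, 0.001, 0.002, 0, 0, 0.6, 0, 0, 0.001, 0.002, 0, 0, 0.6, 0, 0, 0.001, 0.002, 0, 0, 0.6, 0, 0, 0.001, 0.002, 0, 0, 0.6, 0, 0, 0.001, 0.002, 0, 0])

```text
clock: 7.25
eef_pos: [0.5096, -0.0429, 0.0415]
tcp_rot: [-3.135, -0.003, 1.439]
contact_force: [-0.5, -5.8, 5.3]
width: -0.0003
```

Run:
```python
from h import *
st()
from rig import grab_frame
import cv2
f=grab_frame("side"); cv2.imwrite("pics/side3c.png",cv2.resize(f[145:265,190:350],None,fx=5,fy=5,interpolation=cv2.INTER_CUBIC))
```

```text
t 7.25 local mm [-86.8 -46.6  41.5] rpy [-3.135e+00 -3.000e-03  1.439e+00] F local [ 0.3 -5.8  5.3] w -0.0003
```

View pics/side3c.png

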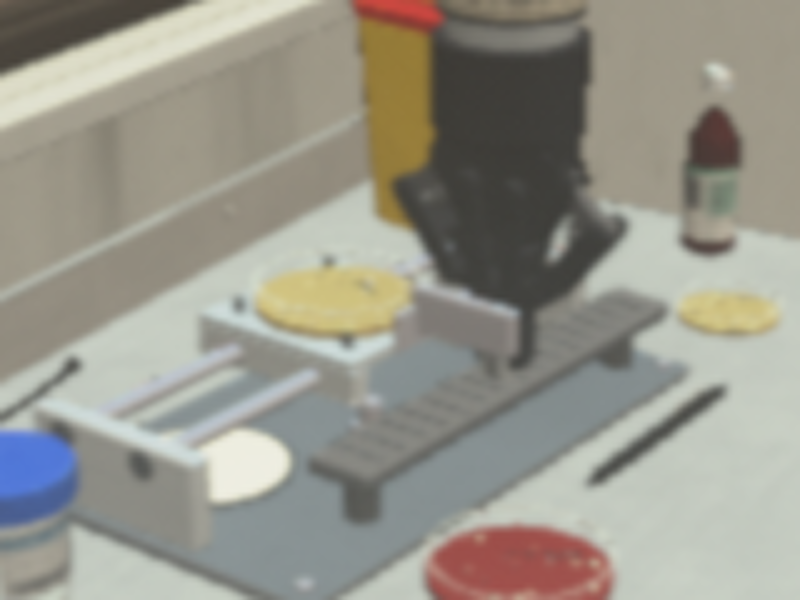

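Call:
step_arm(deltas=[0.6, 0.03, 0, 0, 0, 0, 0, 0.6, 0.03, 0, 0, 0, 0, 0, 0.6, 0.03, 0, 0, 0, 0, 0, 0.6, 0.03, 0, 0, 0, 0, 0, 0.6, 0.03, 0, 0, 0, 0, 0, 0.6, 0, 0, 0, 0, 0, 0, 0.6, 0, 0, 0, 0, 0, 0, 0.6, 0, 0, 0, 0, 0, 0])

```text
clock: 8.3
eef_pos: [0.5131, 0.0056, 0.0409]
tcp_rot: [-3.127, 0.001, 1.438]
contact_force: [0.4, -5.3, 4.6]
width: 0.0001
```

Run:
```python
from h import *
st()
```

```text
t 8.3 local mm [-89.7   1.9  40.9] rpy [-3.127e+00  1.000e-03  1.438e+00] F local [ 1.1 -5.3  4.6] w 0.0001
```

Call:
step_arm(deltas=[0.5, 0.1, -0.03, -0.003, 0, 0, 0, 0.5, 0.1, -0.03, -0.003, 0, 0, 0, 0.5, 0.1, 0, -0.003, 0, 0, 0, 0.5, 0.1, 0, -0.003, 0, 0, 0, 0.5, 0.1, 0, -0.002, 0, 0, 0, 0.3, 0.05, 0, 0, 0, 0, 0, 0.3, 0.05, 0, 0, 0, 0, 0, 0.3, 0.05, 0, 0, 0, 0, 0])

```text
clock: 9.3
eef_pos: [0.518, 0.0394, 0.0403]
tcp_rot: [-3.129, 0.006, 1.438]
contact_force: [-0.7, -4.7, 6.1]
width: -0.0001
```

Run:
```python
from h import *
st()
from rig import grab_frame
import cv2
f=grab_frame("side"); cv2.imwrite("pics/side4c.png",cv2.resize(f[145:265,190:350],None,fx=5,fy=5,interpolation=cv2.INTER_CUBIC))
```

```text
t 9.3 local mm [-89.3  36.   40.3] rpy [-3.129  0.006  1.438] F local [-0.1 -4.7  6.1] w -0.0001
```

View pics/side4c.png

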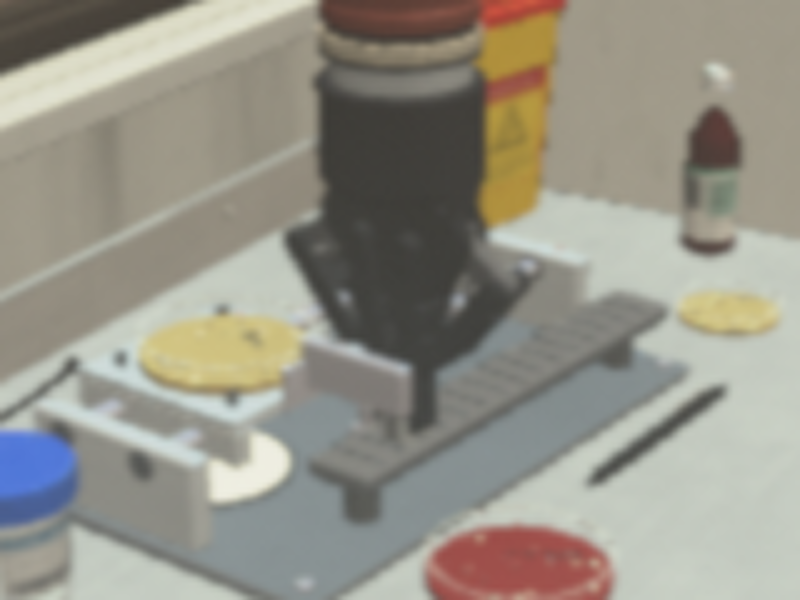

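Call:
step_arm(deltas=[0.3, 0.1, -0.05, -0.002, 0, 0, 0, 0.3, 0.1, -0.05, -0.002, 0, 0, 0, 0.3, 0.1, -0.05, -0.002, 0, 0, 0, 0.3, 0.1, -0.03, -0.002, 0, 0, 0, 0.3, 0.05, 0, 0, 0, 0, 0, 0.25, 0.05, 0, 0, 0, 0, 0, 0.2, 0, 0, 0, 0, 0, 0, 0.2, 0, 0, 0, 0, 0, 0])

```text
clock: 10.35
eef_pos: [0.5209, 0.0578, 0.0408]
tcp_rot: [-3.127, 0.014, 1.436]
contact_force: [-1.4, -9.7, 8.1]
width: -0.0003
```

Run:
```python
from h import *
st()
from rig import grab_frame
import cv2
f=grab_frame("side"); cv2.imwrite("pics/side5c.png",cv2.resize(f[145:265,190:350],None,fx=5,fy=5,interpolation=cv2.INTER_CUBIC))
```

```text
t 10.35 local mm [-88.8  54.7  40.8] rpy [-3.127  0.014  1.436] F local [-0.1 -9.8  8.1] w -0.0003
```

View pics/side5c.png

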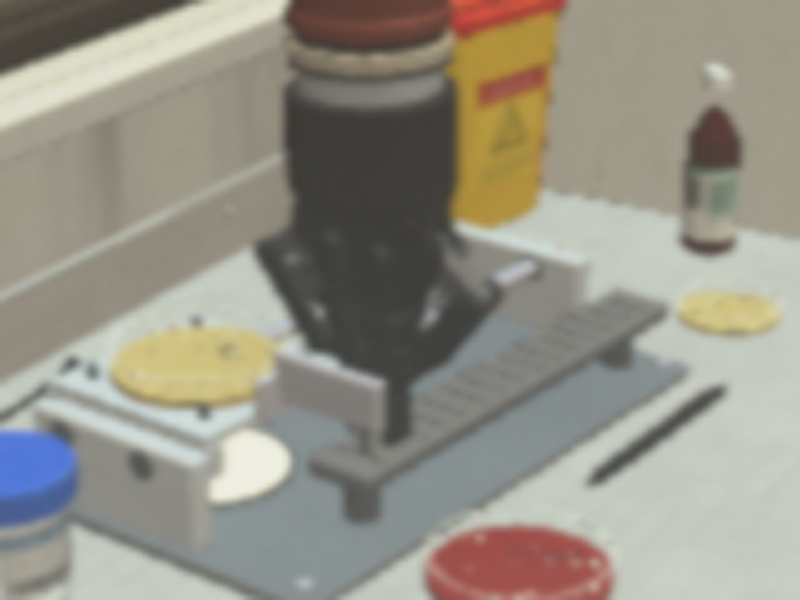

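Call:
step_arm(deltas=[0.2, 0, 0, 0, 0, 0, 0, 0.2, 0, 0, 0, 0, 0, 0, 0.2, 0, 0, 0, 0, 0, 0, 0.25, 0, 0, 0, 0, 0, 0, 0.25, 0, 0, 0, 0, 0, 0, 0.25, 0, 0, 0, 0, 0, 0, 0.25, 0, 0, 0, 0, 0, 0, 0.25, 0, 0, 0, 0, 0, 0])

```text
clock: 11.4
eef_pos: [0.5204, 0.0568, 0.0412]
tcp_rot: [-3.121, 0.042, 1.422]
contact_force: [-1.4, -8.0, 7.3]
width: 0.0003
```

Run:
```python
from h import *
st()
from rig import grab_frame
import cv2
f=grab_frame("top"); cv2.imwrite("pics/top6.png",cv2.resize(f[120:270,210:410],None,fx=4,fy=4,interpolation=cv2.INTER_CUBIC))
f=grab_frame("side"); cv2.imwrite("pics/side6c.png",cv2.resize(f[145:265,190:350],None,fx=5,fy=5,interpolation=cv2.INTER_CUBIC))
```

```text
t 11.4 local mm [-89.2  53.6  41.2] rpy [-3.121  0.042  1.422] F local [-0.3 -8.1  7.3] w 0.0003
```

View pics/side6c.png

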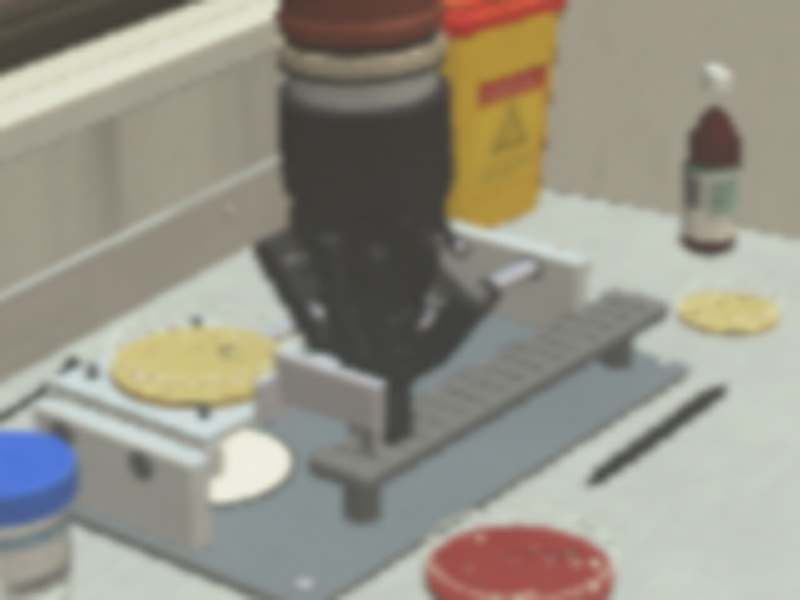

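View pics/top6.png

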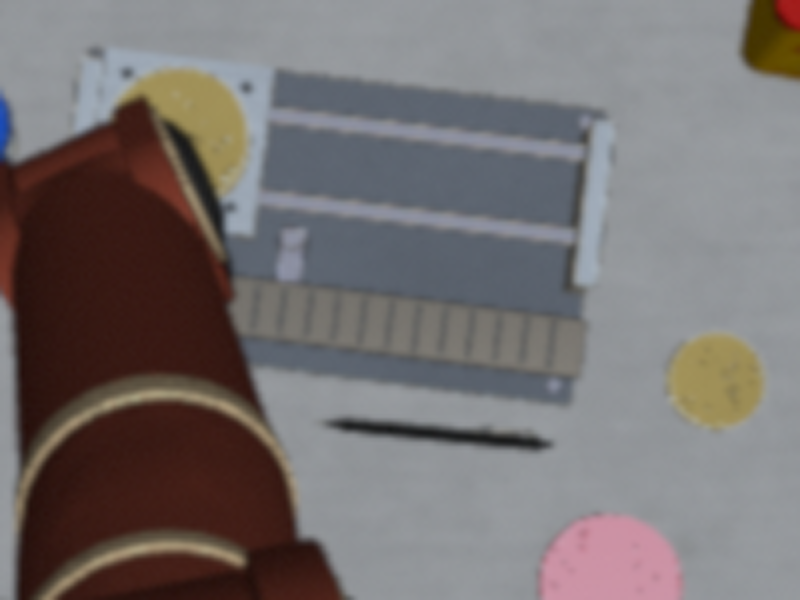

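Run:
```python
from h import *
for v in(.177,.182,.187,.19):
    q=proj("top",tw(POSE,[[.055,v-.065,.059],[-.045,v-.065,.059]])); print(v,((q-[210,120]+.5)*4-.5).round(1).tolist())
q=proj("top",tw(POSE,[[.055,-.065,.059],[-.045,-.065,.059]])); print(0,((q-[210,120]+.5)*4-.5).round(1).tolist(),"seen initially (420,86),(401,253)")
```

```text
0.177 [[121.7, 50.2], [99.5, 217.7]]
0.182 [[113.3, 49.2], [91.0, 216.7]]
0.187 [[104.9, 48.2], [82.6, 215.6]]
0.19 [[99.9, 47.6], [77.5, 215.0]]
0 [[420.7, 85.7], [400.1, 254.2]] seen initially (420,86),(401,253)
```

Run:
```python
from h import *
import cv2
f=cv2.imread("pics/top6.png")
f=cv2.resize(f[30:260,60:300],None,fx=2.5,fy=2.5)
for v,c in((.182,(0,0,255)),(.187,(0,255,0))):
  for e in(-.065,-.165):
    q=proj("top",tw(POSE,[[.055,v+e,.059],[-.045,v+e,.059]]));q=((q-[210,120]+.5)*4-.5-[60,30])*2.5
    cv2.line(f,tuple(map(int,q[0])),tuple(map(int,q[1])),c,1)
cv2.imwrite("pics/ov6.png",f)
```

```text
(no output)
```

View pics/ov6.png

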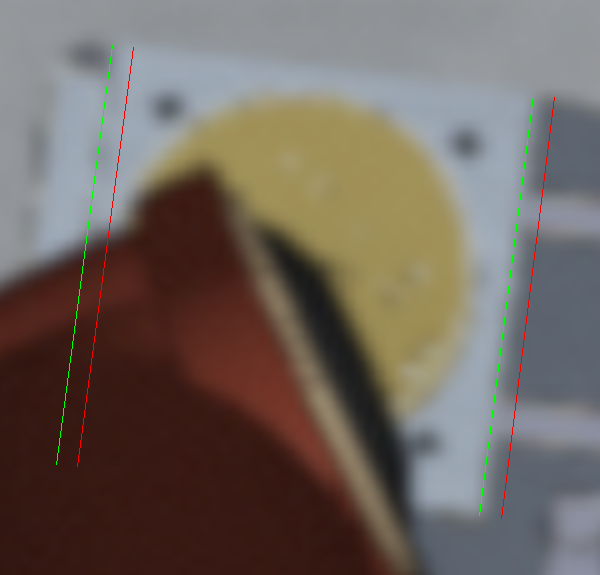

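Call:
step_arm(deltas=[0.3, 0, 0, -0.003, 0.01, 0.01, 0, 0.3, 0, 0, -0.003, 0.01, 0.01, 0, 0.5, 0, 0, -0.003, 0.01, 0, 0, 0.6, 0, 0, -0.003, 0.01, 0, 0, 0.6, 0, 0, -0.003, 0, 0, 0, 0.6, 0, 0, 0, 0, 0, 0, 0.6, 0, 0, 0, 0, 0, 0, 0.6, 0, 0, 0, 0, 0, 0])

```text
clock: 12.5
eef_pos: [0.5196, 0.056, 0.0409]
tcp_rot: [-3.123, 0.062, 1.375]
contact_force: [-2.3, -14.0, 11.2]
width: 0.0
```

Run:
```python
from h import *
st()
```

```text
t 12.5 local mm [-89.8  52.7  40.9] rpy [-3.123  0.062  1.375] F local [ -0.5 -14.2  11.2] w 0.0
```

Call:
step_arm(deltas=[-0.3, 0, 0, 0, 0.015, 0, 0, -0.3, 0, 0, 0, 0.015, 0, 0, -0.3, 0, 0, 0, 0.015, 0, 0, -0.1, 0, 0, 0, 0.015, 0, 0, 0, 0, -0.4, 0, 0, 0, 0, 0, 0, -0.5, 0, 0, 0, 0, 0, 0, -0.7, 0, 0, 0, 0, 0, 0, -0.8, 0, 0, 0, 0])

```text
clock: 13.5
eef_pos: [0.519, 0.0552, 0.0665]
tcp_rot: [-3.125, -0.013, 1.38]
contact_force: [0.6, -0.1, -0.5]
width: -0.0
```

Run:
```python
from h import *
st()
from rig import grab_frame
import cv2
f=grab_frame("side"); cv2.imwrite("pics/side7c.png",cv2.resize(f[145:265,190:350],None,fx=5,fy=5,interpolation=cv2.INTER_CUBIC))
```

```text
t 13.5 local mm [-90.4  51.9  66.5] rpy [-3.125 -0.013  1.38 ] F local [ 0.6 -0.  -0.5] w -0.0
```

View pics/side7c.png

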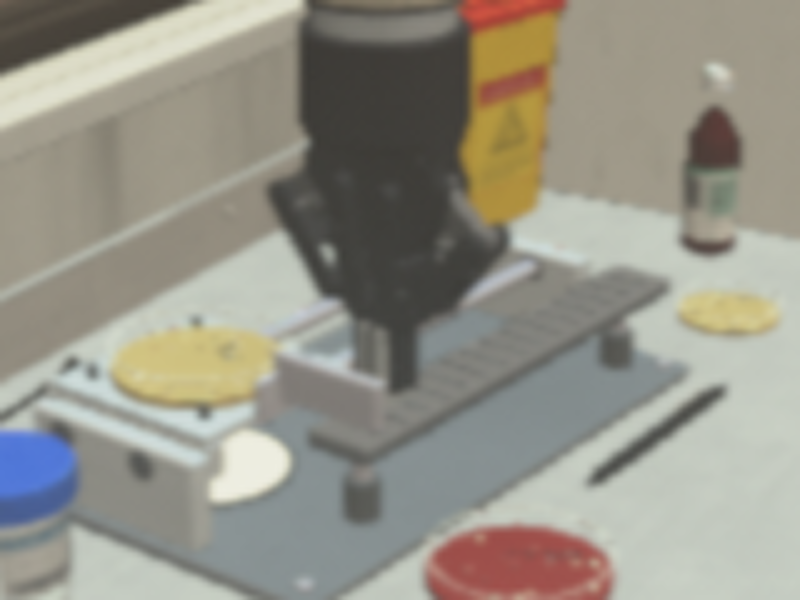

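Call:
step_arm(deltas=[0, 0, -1.0, 0, 0, 0, 0, 0, 0, -1.5, 0, 0, 0, 0, 0, 0, -2, 0, 0, 0, 0, 0, 0, -2.5, 0, 0, 0, 0, -2, 0, -2, 0, 0, 0, 0, -4, 0, -1, 0, 0, 0, 0, -5, 0, 0, 0, 0, 0, 0, -5, 0, 0, 0, 0, 0, 0])

```text
clock: 14.55
eef_pos: [0.4926, -0.1015, 0.175]
tcp_rot: [-3.134, -0.018, 1.393]
contact_force: [0.6, -0.1, 0.4]
width: -0.0
```

Call:
step_arm(deltas=[-5, 0, 0, 0, 0, 0, 0, -4, 0, 0, 0, 0, 0, 0, -2, 0, 0, 0, 0, 0, 0, 0, 0, 0, 0, 0, 0, 0, 0, 0, 0, 0, 0, 0, 0, 0, 0, 0, 0, 0, 0, 0, 0, 0, 0, 0, 0, 0, 0, 0, 0, 0, 0, 0, 0, 0])

```text
clock: 15.55
eef_pos: [0.472, -0.2136, 0.1775]
tcp_rot: [-3.138, -0.017, 1.391]
contact_force: [-0.5, -0.3, 0.6]
width: 0.0001
```

Run:
```python
from h import *
st()
from rig import grab_frame
import cv2
f=grab_frame("side"); cv2.imwrite("pics/side8c.png",cv2.resize(f[145:265,190:350],None,fx=5,fy=5,interpolation=cv2.INTER_CUBIC))
g=grab_frame("top"); cv2.imwrite("pics/top8.png",g)
f=cv2.resize(g[120:270,210:410],None,fx=4,fy=4,interpolation=cv2.INTER_CUBIC)
for e in(-.065,-.165):
    q=proj("top",tw(POSE,[[.055,.187+e,.059],[-.045,.187+e,.059]]));q=((q-[210,120]+.5)*4-.5)
    cv2.line(f,tuple(map(int,q[0])),tuple(map(int,q[1])),(0,255,0),1)
cv2.imwrite("pics/top8c.png",f)
```

```text
t 15.55 local mm [-101.8 -220.8  177.5] rpy [-3.138 -0.017  1.391] F local [-0.5 -0.4  0.6] w 0.0001
```

View pics/side8c.png

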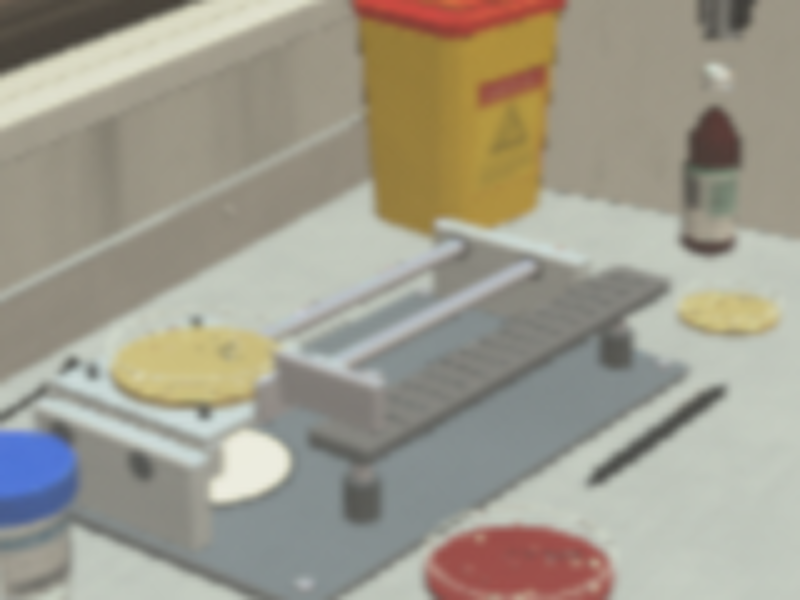

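View pics/top8c.png

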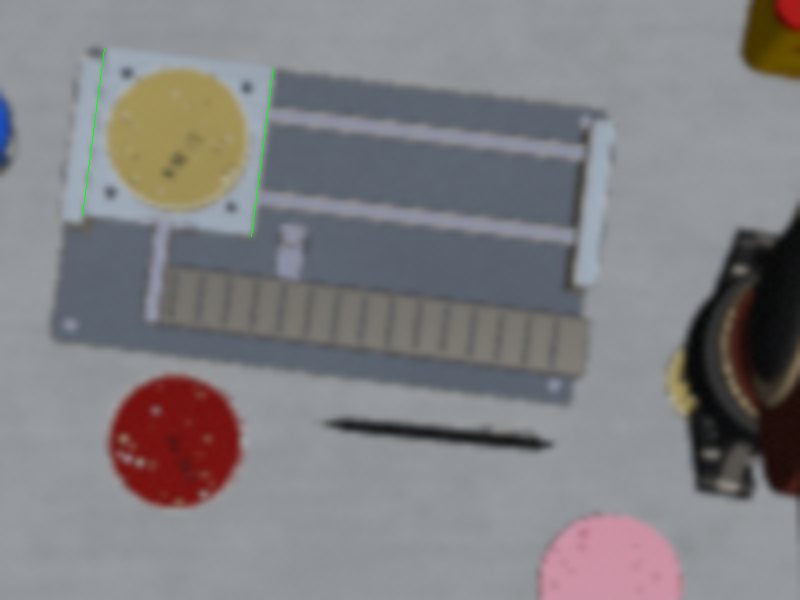

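View pics/top8.png

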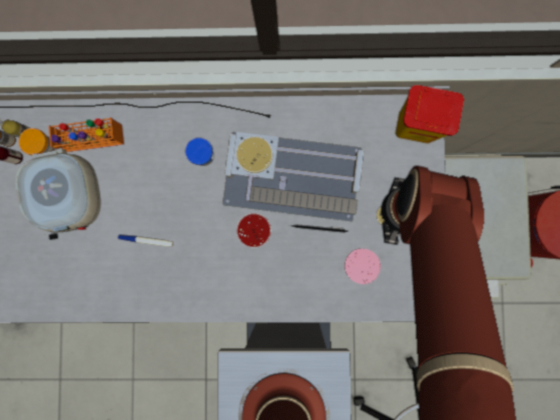

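The carriage edges lie on the 0.187 overlay lines. The dish is seated between its posts, the bar is up with the pin behind the carriage, and the robot touches nothing.

```bash
python3 -c "
from rig import arm
print(arm.job_done())"
```

```text
the job is handed in; nothing more can be done
None
```

The carriage with the larger tan dish is at the left end block over the light panel, and I handed the job in at about 15.6 s.

**What I did:** I pressed the bar down about 13–15 mm with the shut fingertips. Keeping it down, I pushed the tab along the track until the carriage stopped against the end block. The force there rose to about 14 N with no further movement. I then took the pressure off, lifted clear and moved the arm away.

**Last checks:**
- **Carriage:** in the top view its edges match the 0.187 end position to within about 2 mm.
- **Dish:** it is still seated between its four posts.
- **Bar and pin:** the bar is up again, and the pin is visible behind the carriage.
- **Bystanders:** the red dish, pen, cup, bottle and marker look unmoved. The lab timer was hidden behind the arm in the last picture, so I could not confirm it, but the arm stayed well above it.
- **Robot:** the contact force reads about zero.

**What was off:** while pushing against the end stop the tool tilted by about 0.06 rad, and the tip drifted about 5 mm sideways along the bar. I straightened the tilt as I let go. The tip stayed on the bar the whole time, and no check failed.

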